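Put a germination box together

TASK

Put the germination box together where its base stands: take the perforated tray off the sloping draining rack and set it on the base, then put the lid on the tray, each turned so that the cut corners match and its skirt drops fully home over the part below. Do not push the base about, and leave the forceps, the spatula and the glass dish where they lie.

Things in the scene. Friction and masses are not known exactly. Their poses are not given: they have to be found in the camera images.
- base_box: loose bottom part of the box, white plastic, 450 g, paper sheet on top. 120 (x) x 62 (y) mm; both corners at its +x end are cut off at 45 degrees (16 mm), those at -x are square. Solid to 30 mm height (its ledge); on that a raised block of the same form, 10 mm high, set in 5 mm all round, with a 3 mm bevelled top rim. Origin: centre of the underside; z up
- tray: perforated tray, white plastic, dark holes on top, 120 g; outline like the base's, +x corners cut. Upright sides from z = 0 to 20 mm (its ledge), on which stands a raised block like the base's, top at 30 mm. Hollow below (see tray_nose). Origin: centre of the underside, the skirt's lower edge; z to its top. Starts on the rack, tilted 30 degrees, cut end uphill
- lid: the box's lid, plain white plastic, flat top, 120 x 62 x 20 mm, 90 g; same outline, +x corners cut, upright sides, hollow below like the tray. Lies flat on the bench, cut end pointing roughly to the left (+y). Origin: centre of the underside, the skirt's lower edge; z up
- rack: fixed steel draining rack: foot plate 150 x 70 x 8 mm, and a board 136 x 40 mm that rises 30 degrees towards +x, so it faces up and towards -x, with an 11 mm lip at its low end. Narrower than the tray, whose long sides overhang 11 mm each, free to grip. Origin: centre of the foot's underside; the board's surface is 85 mm above it at mid length, 119 mm at the top
- tray_nose (a point): middle of the skirt's lower edge at the tray's cut (+x) end, 60 mm from its origin. The skirt is 3 mm thick round a cavity 11 mm deep, which fits over the raised block of the part below with 2 mm play all round, cut corners matching; seated, the underside lies on the ledge below. The wrong way round it rides about 10 mm too high
- lid_nose (a point): middle of the lower skirt edge at the lid's cut-corner (+x) end, 60 mm from its origin
- forceps: steel forceps lying on the bench, 135 x 15 x 8 mm, loose; a bystander. Origin: mid length, underside
- spatula: spatula with a black handle lying on the bench along its x axis, about 150 mm long, loose; a bystander. Origin: underside, mid length
- dish: closed glass dish, 94 mm across, 18 mm high, loose; a bystander. Origin: centre of the underside

How it is judged:
By the outcome, as a careful person would: the job done as asked, in the order asked, and still so for the second after the job is handed in, with the robot touching nothing.
It also fails if it takes over 56 s, if anything falls off the work surface, if the arm or the gripper's body presses on something with over 40 N, if the wrist force passes 120 N, or if a joint passes its speed limit or range.

ROBOT

A 6-joint arm with a two-finger parallel gripper is mounted at the origin on the work surface. World frame = base frame: x ahead of the robot, y to its left, z up, the work surface at z = 0. Lengths are in m, angles in degrees, forces in N, time in s.
With the tool pointing down it reaches from about 0.375 to 0.9 m from the base axis. Payload 3.1 kg.
Tool frame: the origin (TCP) lies between the finger pads; the fingertips stand 11 mm ahead of it and the grasp point (between the pads) lies 8 mm behind it; z points along the fingers, y is the line along which they close (so a half turn about z gives the same grasp; the last joint's range is limited). The gripper opens to 87 mm and grips with 3 to 60 N. Pads are 19 mm wide; open, the fingers measure 117 mm over their backs; the gripper's body (75 mm by 190 mm) begins 51 mm behind the grasp point.
Start: joints at [66.434, 30.224, 82.088, -0, 67.689, -10.227], TCP at [0.144, 0.608, 0.234] pointing down, gripper open.
Joint ranges: [-176.69, 176.69], [-43.24, 126.21], [12.49, 139.97], [-82, 262], [0, 151.66], [-163.58, 163.58]. Speed limits (degrees/s): [159.86, 159.86, 180, 180, 180, 180].

INTERFACE

Orientations are given as a 3x3 rotation matrix whose columns are the frame's x, y, z axes.
In Python, from rig import bot gives the robot as it stands.
- The arm moves only by the tool apply_moves, never from a script. Its argument "steps" is a list that holds one entry, the list of rows, each a list of 7 numbers: the shift along the tool's x, y, z in cm, then the turn, a rotation vector about the tool's x, y, z in degrees, then the gripper command: -1 is shut, 1 is fully open, values between are in proportion. In form: [[[dx, dy, dz, rx, ry, rz, jaw], ...]]. A call has 1 to 20 rows; each row is the pose to reach, as a shift and turn from the pose commanded when the call began, along the tool's axes at that moment; what a row does not reach only later rows make up. A row lasts 1/8 s, in which the tool goes at most 62.5 mm and 10.7 degrees, less where a joint would pass 70% of its speed; a pose out of reach is approached as far as the arm can. A call with a gripper value outside its range is refused whole. The fingers move at their own pace and stop on an object; the grip force is fixed at half the most. Time passes only in rows, so rows that repeat a pose let the fingers close. It gives the time, the measured TCP pose, the force, the opening and the grip force at its end, in the units of the state.
- bot.read_state(): the state, without advancing time (a new reading comes with each control period).
- bot.capture(name): name is "side" or "top"; returns the picture (420x560x3 uint8, blue, green, red); there is no depth.
- bot.camera_model(name): a dict with "intrinsics" (3x3 intrinsics, pixels), "k1" (the pictures are not rectified: a ray, as slopes to the right and down, at radius r is drawn at 1 + k1 r^2 times it, then the intrinsics apply), "R" (3x3) and "t" (3): a world point X has camera coordinates R X + t. Camera axes: x right, y down, z forward; pixel columns grow to the right and rows downward; lengths in m; the calibration is good to about 2 mm. A picture is of the moment at which its call begins. camera_model takes no time and is no camera call.
- bot.hand_in(): hands the job in; it is judged then, once.
The state is a dict: "time_s": time; "joint_positions": joint angles; "qvel": joint speeds; "tau": joint torques, N m; "position": TCP position; "tcp_rot": TCP orientation; "force": force on the tool from outside, world axes, zero at the start; "moment": the same for the moment, N m; "opening": opening from 0.0 (shut) to 1.0 (fully open); "grasp_force": force on a finger pad.
Only numpy, scipy, OpenCV 4.12 (cv2) and the standard library are available. Lean on these libraries where they do the work, as an engineer would, in place of code of your own. Each camera call takes 0.05 s, during which the arm holds its last target. There are 200 camera calls.

## Working session

There is one attempt and no reset: what is moved stays moved. The work goes in short steps, Python scripts to look and compute and a tool call to move; the robot and the scene stay as the last step left them, time stands still between calls to the robot, and variables do not carry over. Pictures are saved under pics/ and viewed, at most 10 in all, crops included, and the job is handed in when it is done.

Besides the shell and the picture viewer there is one more tool, called after "Emit:" by a JSON object that holds its "fn" and its "kwargs". apply_moves: Moves the arm, as the interface text tells. Its arguments: {"type":"object","properties":{"steps":{"type":"array","items":{"type":"array","items":{"type":"array","items":{"type":"number"}}}}},"required":["steps"]}

```bash
ls; mkdir -p pics; python3 - <<'E'
from rig import bot
import cv2
for n in("side","top"):
    cv2.imwrite(f"pics/{n}0.png",cv2.resize(bot.capture(n),(784,588),interpolation=cv2.INTER_CUBIC))
    m=bot.camera_model(n);print(n,m)
s=bot.read_state();print(s)
E
```

```text
pics
side {'intrinsics': array([[542.28050812,   0.        , 289.40991701],
       [  0.        , 542.28050812, 207.89599815],
       [  0.        ,   0.        ,   1.        ]]), 'k1': -0.014097385820306634, 'R': array([[-0.99792666, -0.06378447, -0.00859805],
       [-0.04112684,  0.73471698, -0.67712594],
       [ 0.04950725, -0.67536842, -0.73581691]]), 't': array([0.46750537, 0.0851171 , 1.31939418])}
top {'intrinsics': array([[471.60074105,   0.        , 276.98451307],
       [  0.        , 471.60074105, 214.24092796],
       [  0.        ,   0.        ,   1.        ]]), 'k1': -0.07738145991288095, 'R': array([[-2.25526979e-02, -9.99745612e-01, -2.94591464e-04],
       [-9.96620863e-01,  2.25054859e-02, -7.89959417e-02],
       [ 7.89824760e-02, -1.48797561e-03, -9.96874894e-01]]), 't': array([0.02145019, 0.4796156 , 1.04762573])}
{'time_s': 0.1, 'joint_positions': array([ 6.64357272e+01,  3.02724123e+01,  8.21487944e+01, -2.35677333e-04,
        6.76893887e+01, -1.02278082e+01]), 'qvel': array([ 0.06808109, -0.0656082 , -0.20113141, -0.05079572,  0.07229642,
        0.06013321]), 'tau': array([-2.37857648e-04, -4.40986347e+01, -1.77151787e+01,  6.34587044e-02,
        5.34368400e-02, -1.45500968e-05]), 'position': array([0.14388824, 0.60755937, 0.23268402]), 'tcp_rot': array([[-9.73032497e-01,  2.30666794e-01, -7.68183328e-04],
       [ 2.30667824e-01,  9.73030945e-01, -1.77081385e-03],
       [ 3.38998195e-04, -1.90025460e-03, -9.99998137e-01]]), 'force': array([ 0.28176768,  0.12299227, -0.45440935]), 'moment': array([-0.01264836, -0.02622742, -0.02908921]), 'grasp_force': 0.0, 'opening': 0.9993768162771427}
```

View pics/top0.png

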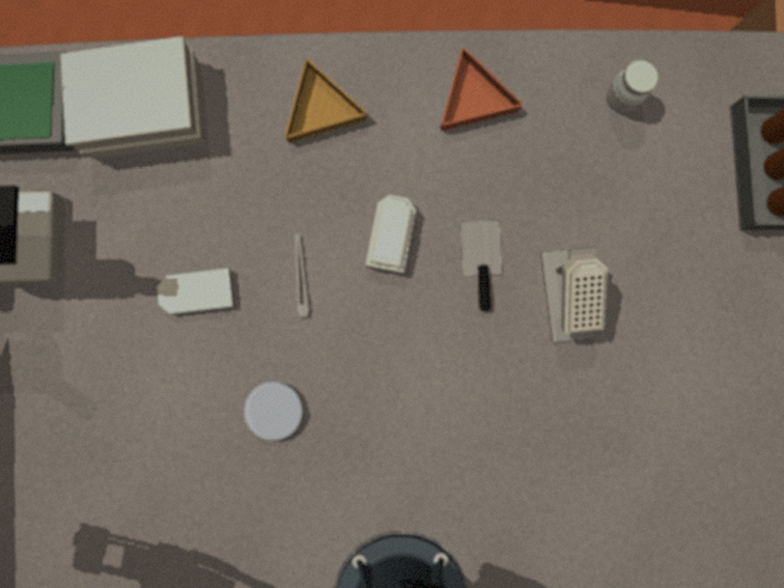

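View pics/side0.png

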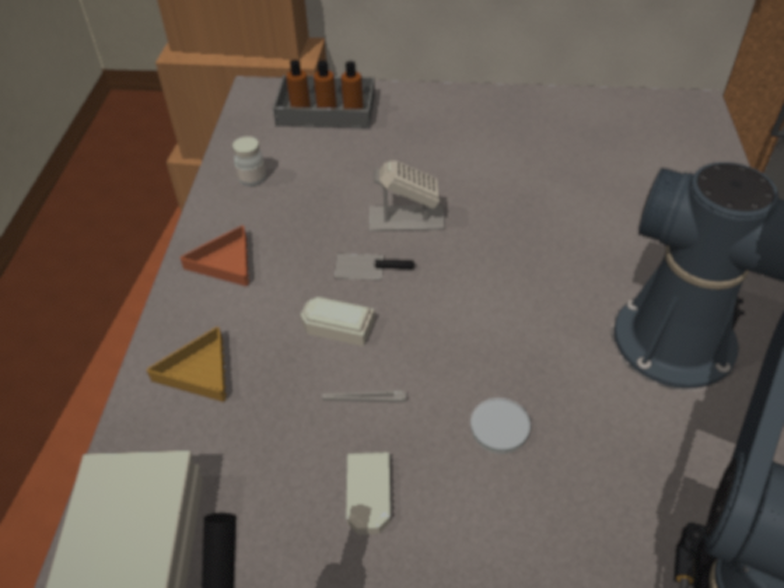

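```bash
cat > h.py <<'E'
import numpy as np, cv2
from rig import bot
from scipy.optimize import least_squares
def proj(n,P):
    m=bot.camera_model(n);c=np.atleast_2d(P)@m["R"].T+m["t"];s=c[:,:2]/c[:,2:]
    s=s*(1+m["k1"]*(s**2).sum(1,keepdims=True));return s*m["intrinsics"][0,0]+m["intrinsics"][:2,2]
def crop(im,c,w=64,k=4):
    x,y=c[0]-w//2,c[1]-w//2
    o=cv2.resize(im[y:y+w,x:x+w],None,fx=k,fy=k,interpolation=cv2.INTER_CUBIC)
    for i in range(w):
        if (x+i)%10==0: cv2.line(o,(int((i+.5)*k),0),(int((i+.5)*k),5),(0,0,255),1);cv2.putText(o,str(x+i),(i*k-8,14),0,.3,(0,0,255),1)
        if (y+i)%10==0: cv2.line(o,(0,int((i+.5)*k)),(5,int((i+.5)*k)),(0,0,255),1);cv2.putText(o,str(y+i),(6,i*k+4),0,.3,(0,0,255),1)
    return o
def outline(z,i=0.): # cut-corner outline, inset i
    a,b,c=.06-i,.031-i,.016-i*(2-2**.5)
    return np.array([[a,-b+c,z],[a,b-c,z],[a-c,b,z],[-a,b,z],[-a,-b,z],[a-c,-b,z]])
def pose(v,tilt=0):
    t=np.radians(tilt);y=v[3]
    Ry=np.array([[np.cos(t),0,-np.sin(t)],[0,1,0],[np.sin(t),0,np.cos(t)]])
    Rz=np.array([[np.cos(y),-np.sin(y),0],[np.sin(y),np.cos(y),0],[0,0,1]])
    return Rz@Ry,np.array(v[:3])
E
python3 - <<'E'
from h import *
T=np.mean([bot.capture("top") for _ in range(3)],0).astype(np.uint8)
S=np.mean([bot.capture("side") for _ in range(3)],0).astype(np.uint8)
o=np.vstack([np.hstack([crop(T,c) for c in((279,166),(418,212),(140,208))]),np.hstack([crop(S,c) for c in((241,229),(291,140),(263,350))])])
cv2.imwrite("pics/c1.png",o);np.savez("im0.npz",T=T,S=S)
E
```

```text
(no output)
```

View pics/c1.png

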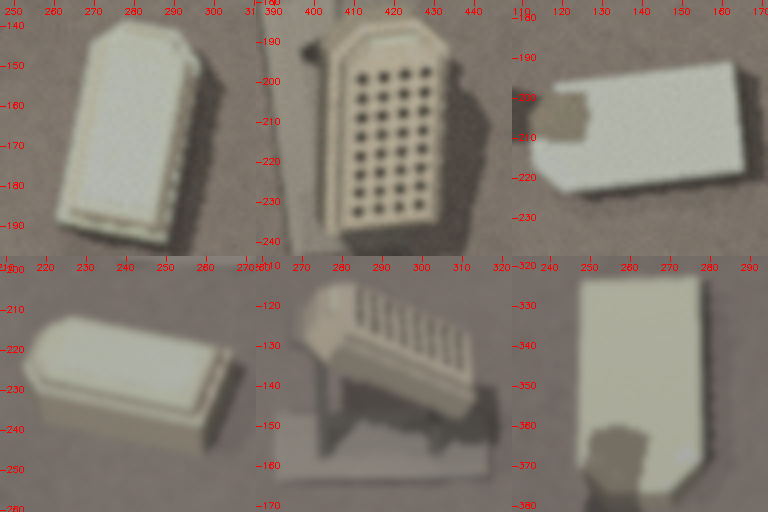

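```bash
cat >> h.py <<'E'
def pts(kind):
    if kind=="lid": return np.vstack([outline(0),outline(.02)])
    l={"base":.03,"tray":.02}[kind]
    return np.vstack([outline(0),outline(l),outline(l+.007,.005),outline(l+.01,.008)])
def sil(n,kind,v,tilt):
    R,t=pose(v,tilt);return cv2.convexHull(proj(n,pts(kind)@R.T+t).astype(np.float32))[:,0]
def dens(h,N=160):
    h=np.vstack([h,h[:1]]);d=np.r_[0,np.cumsum(np.linalg.norm(np.diff(h,axis=0),axis=1))]
    s=np.linspace(0,d[-1],N);return np.stack([np.interp(s,d,h[:,i]) for i in(0,1)],1)
def refine(ims,kind,v0,tilt=0,fixz=False):
    from scipy.optimize import minimize
    G={}
    for n,im in ims.items():
        g=cv2.GaussianBlur(cv2.cvtColor(im,cv2.COLOR_BGR2GRAY).astype(np.float32),(0,0),1.)
        G[n]=np.hypot(cv2.Sobel(g,cv2.CV_32F,1,0),cv2.Sobel(g,cv2.CV_32F,0,1))
    sc=np.array([.01,.01,.01,.1])
    def f(u):
        v=v0+u*sc
        if fixz: v[2]=v0[2]
        c=0
        for n in G:
            p=dens(sil(n,kind,v,tilt)).astype(np.float32)
            c-=np.minimum(cv2.remap(G[n],p[:,0].copy(),p[:,1].copy(),cv2.INTER_LINEAR),120).mean()
        return c
    best=min((minimize(f,np.random.default_rng(k).normal(0,.25,4),method="Nelder-Mead",options=dict(maxiter=600)) for k in range(12)),key=lambda r:r.fun)
    v=v0+best.x*sc
    if fixz:v[2]=v0[2]
    return v,best.fun
E
cat > m.py <<'E'
from h import *
z=np.load("im0.npz");ims=dict(top=z["T"],side=z["S"])
O=dict(base=dict(top=(247,134),side=(209,197-64)),tray=dict(top=(386-64,180),side=(259-64,108-64)),lid=dict(top=(108-128,176),side=(231-128,318-64)))
C=dict(base=(0,{"top":[((-.06,.031,.03),56,218),((-.06,-.031,.03),165,240),((.044,.031,.03),88,45),((.044,-.031,.03),200,62)],
 "side":[((-.06,.031,.03),204,425),((-.06,-.031,.03),235,350),((.044,.031,.03),40,388),((-.06,.031,0),204,455)]},[.6,.03,0,-.2]),
tray=(30,{"top":[((-.06,.031,.02),322,235),((-.06,-.031,.02),440,222)],
 "side":[((.044,.031,0),328,362),((-.06,.031,0),463,420),((-.06,.031,.02),473,390)]},[.5,-.25,.08,0.]),
lid=(0,{"top":[((-.06,.031,.02),743,172),((-.06,-.031,.02),734,62),((.044,.031,.02),565,192),((.044,-.031,.02),552,84)],
 "side":[((-.06,.031,.02),582,280),((-.06,-.031,.02),700,278),((.044,.031,.02),580,468),((.044,-.031,.02),704,462)]},[.55,.3,0,1.6]))
oy=dict(lid=1)
for k,(tilt,D,v0) in C.items():
    obs={};mod={}
    for n in D:
        o=np.array(O[k][n])
        obs[n]=np.array([[u/4+o[0]-.375,w/4+o[1]-.375] for _,u,w in D[n]]);mod[n]=np.array([p for p,_,_ in D[n]])
    if k=="lid": # +y side sign check by try both
        pass
    def res(v):
        R,t=pose(v,tilt);return np.concatenate([(proj(n,mod[n]@R.T+t)-obs[n]).ravel() for n in D])
    r=least_squares(res,v0,x_scale=[.01,.01,.01,.1])
    print(k,r.x.round(4),np.degrees(r.x[3]).round(1),"rms",np.sqrt(np.mean(r.fun**2)).round(2))
    v=r.x.copy()
    if k!="tray": v[2]=0
    w,c=refine(ims,k,v,tilt,k!="tray");print("  ref",w.round(4),np.degrees(w[3]).round(1),c)
    for n in ims:
        h=sil(n,k,w,tilt)
        z0=O[k][n]
    np.save(f"{k}.npy",w)
rows=[]
for n,cs in (("top",((279,166),(418,212),(140,208))),("side",((241,229),(291,140),(263,350)))):
    row=[]
    for k,c in zip(("base","tray","lid"),cs):
        o=crop(ims[n],c);w=np.load(k+".npy");R,t=pose(w,C[k][0])
        P=pts(k);q=(proj(n,P@R.T+t)-np.array(c)+32+.5)*4
        for i in range(0,len(P),6): cv2.polylines(o,[q[i:i+6].round().astype(int)],True,(255,0,0) if i else (0,200,0),1)
        row.append(o)
    rows.append(np.hstack(row))
cv2.imwrite("pics/fit.png",np.vstack(rows))
E
python3 m.py
```

```text
base [ 0.5888  0.0033  0.0049 -0.2112] -12.1 rms 0.4Traceback (most recent call last):
  File "m.py", line 24, in <module>
    w,c=refine(ims,k,v,tilt,k!="tray");print("  ref",w.round(4),np.degrees(w[3]).round(1),c)
        ~~~~~~^^^^^^^^^^^^^^^^^^^^^^^^
  File "h.py", line 46, in refine
    best=min((minimize(f,np.random.default_rng(k).normal(0,.25,4),method="Nelder-Mead",options=dict(maxiter=600)) for k in range(12)),key=lambda r:r.fun)
  File "h.py", line 46, in <genexpr>
    best=min((minimize(f,np.random.default_rng(k).normal(0,.25,4),method="Nelder-Mead",options=dict(maxiter=600)) for k in range(12)),key=lambda r:r.fun)
              ~~~~~~~~^^^^^^^^^^^^^^^^^^^^^^^^^^^^^^^^^^^^^^^^^^^^^^^^^^^^^^^^^^^^^^^^^^^^^^^^^^^^^^^^^^^^^^^^^^^
    res = _minimize_neldermead(fun, x0, args, callback, bounds=bounds,
                               **options)
    fxr = func(xr)
    fx = function(np.copy(x), *(wrapper_args + args))
  File "h.py", line 43, in f
    p=dens(sil(n,kind,v,tilt)).astype(np.float32)
           ~~~^^^^^^^^^^^^^^^
  File "h.py", line 27, in sil
    R,t=pose(v,tilt);return cv2.convexHull(proj(n,pts(kind)@R.T+t).astype(np.float32))[:,0]
                                           ~~~~^^^^^^^^^^^^^^^^^^^
  File "h.py", line 5, in proj
    m=bot.camera_model(n);c=np.atleast_2d(P)@m["R"].T+m["t"];s=c[:,:2]/c[:,2:]
ValueError: time passes only in moves, steps and waits
```

```bash
sed -i 's/^def proj/CM={n:bot.camera_model(n) for n in("top","side")}\ndef proj/; s/m=bot.camera_model(n);c=/m=CM[n];c=/' h.py; python3 m.py
```

```text
base [ 0.5888  0.0033  0.0049 -0.2112] -12.1 rms 0.4
  ref [ 0.5902  0.0023  0.     -0.2226] -12.8 -176.6370391845703
tray [ 0.4825 -0.2813  0.0933  0.0954] 5.5 rms 0.77
  ref [ 0.4832 -0.282   0.0885  0.107 ] 6.1 -147.91574096679688
lid [ 0.5021  0.3246 -0.0041  1.6559] 94.9 rms 15.11
  ref [0.5027 0.3268 0.     1.6645] 95.4 -203.01441955566406
```

View pics/fit.png

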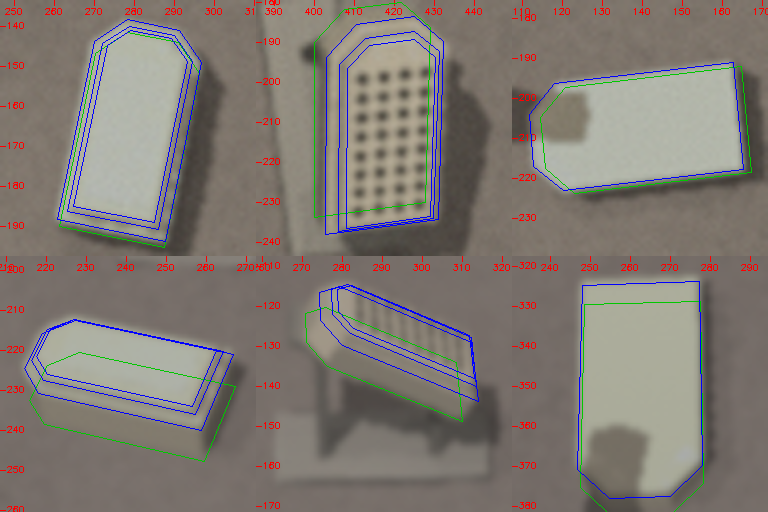

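```bash
cat > t.py <<'E'
from h import *
z=np.load("im0.npz");ims=dict(top=z["T"],side=z["S"])
w=np.load("tray.npy");row=[[],[]]
w0=w.copy();w0[2]=.083
a,c=refine(ims,"tray",w0,30,True);print(a,c)
for n,c in (("top",(418,212)),("side",(290,136))):
    for i,v in enumerate((None,a)):
        o=crop(ims[n],c,64,6)[:300] if n=="side" else crop(ims[n],c,64,6)[:384]
        o=crop(ims[n],c,64,6)
        if v is not None:
            R,t=pose(v,30);P=pts("tray");q=(proj(n,P@R.T+t)-np.array(c)+32.5)*6
            for j in range(0,18,6): cv2.polylines(o,[q[j:j+6].round().astype(int)],True,(255,0,0) if j else (0,200,0),1)
        row[n=="side"].append(o[:300] if n=="side" else o[:300] if 0 else o)
o=np.vstack([np.hstack(r) for r in row]);cv2.imwrite("pics/t.png",cv2.resize(o,None,fx=.78,fy=.78,interpolation=cv2.INTER_AREA));print(o.shape)
E
python3 t.py
```

```text
[ 0.48275078 -0.28450553  0.083       0.08439226] -141.603759765625
(684, 768, 3)
```

View pics/t.png

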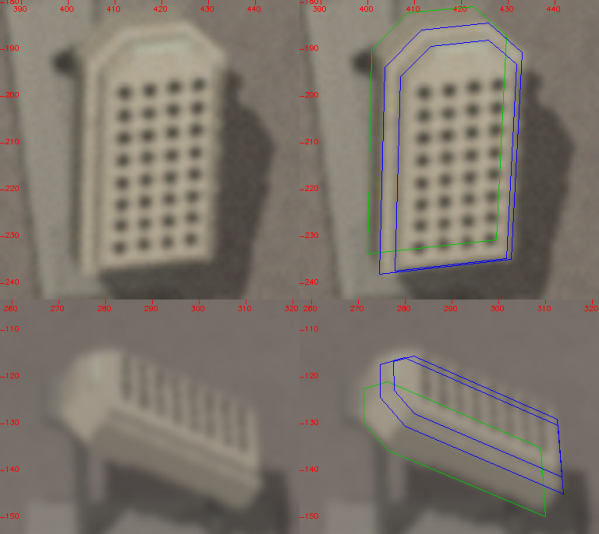

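```bash
python3 - <<'E'
from h import *
o=outline(.02);o0=outline(0)
# outline idx:0 (a,-b+c)1 (a,b-c)2 (a-c,b)3(-a,b)4(-a,-b)5(a-c,-b)
A=[(o[3],80,272),(o[4],212,260),(o[5],226,63),(o[2],84,68),(o[1],128,28),(o[0],193,25)]
B=[(o[2],108,418),(o[3],262,484),(o0[3],245,510),(o0[2],95,443),(o0[1],59,427)]
mt=np.array([p for p,_,_ in A]);ms=np.array([p for p,_,_ in B])
ot=np.array([[386+u/4.68-.5,180+v/4.68-.5] for _,u,v in A]);os=np.array([[258+u/4.68-.5,104+(v-300)/4.68-.5] for _,u,v in B])
def res(v):
    R,t=pose(v,30);return np.r_[(proj("top",mt@R.T+t)-ot).ravel(),(proj("side",ms@R.T+t)-os).ravel()]
r=least_squares(res,[.483,-.284,.083,.09],x_scale=[.01,.01,.01,.1]);print(r.x,np.degrees(r.x[3]),r.fun.round(1))
np.save("tray.npy",r.x)
E
```

```text
[ 0.48171219 -0.28428238  0.08712128  0.07465064] 4.277166525311557 [ 0.1  0.7  0.1  0.4 -0.  -1.9  0.8 -0.1 -0.6  0.5 -0.2 -0.3 -0.3  0.6
  0.7  1.2  0.4  0.5 -1.2  0.4  1.3 -2.3]
```

```bash
cat >> h.py <<'E'
from scipy.spatial.transform import Rotation as Ro
def tool(v,tilt,tcpz,up=0,dx=0): # TCP pose for a part at pose v; tcpz in part frame, retreat up along part z
    R,t=pose(v,tilt);return R@np.diag([1,-1,-1]),t+R@np.array([dx,0,tcpz+up])
def rel(Rt,pt,s=None):
    s=s or bot.read_state();R=s["tcp_rot"];return np.r_[R.T@(pt-s["position"])*100,Ro.from_matrix(R.T@Rt).as_rotvec(degrees=True)].round(2)
E
python3 - <<'E'
from h import *
w=np.array([.482,-.284,.0868,np.radians(4.8)]);np.save("tray.npy",w)
R1=Ro.from_euler("z",85,degrees=True).as_matrix()@np.diag([1,-1,-1])
print("wp",rel(R1,np.array([.46,.16,.26])))
R,p=tool(w,30,.0125,.08)
R0,_=tool(np.r_[w[:3],w[3]],0,0)
print("above level",rel(R0,np.array([.46,-.27,.26])));print("pre",rel(R,p),p)
E
```

```text
wp [-4.107e+01 -3.631e+01 -2.650e+00 -2.000e-02  1.000e-02  8.166e+01]
above level [-5.0990e+01 -7.8150e+01 -2.6400e+00 -1.0000e-02  3.0000e-02  1.6186e+02]
pre [-49.06 -80.44   6.67 -42.03   6.73 156.82] [ 0.43591221 -0.2878701   0.16690735]
```

Emit:
{"fn": "apply_moves", "kwargs": {"steps": [[[-41,-36,-2.6,0,0,81,1],[-41,-36,-2.6,0,0,81,1],[-41,-36,-2.6,0,0,81,1],[-41,-36,-2.6,0,0,81,1],[-41,-36,-2.6,0,0,81,1],[-41,-36,-2.6,0,0,81,1],[-41,-36,-2.6,0,0,81,1],[-41,-36,-2.6,0,0,81,1],[-51,-78,-2.6,0,0,162,1],[-51,-78,-2.6,0,0,162,1],[-51,-78,-2.6,0,0,162,1],[-51,-78,-2.6,0,0,162,1],[-51,-78,-2.6,0,0,162,1],[-51,-78,-2.6,0,0,162,1],[-51,-78,-2.6,0,0,162,1],[-51,-78,-2.6,0,0,162,1],[-51,-78,-2.6,0,0,162,1]]]}}

```text
time_s: 2.52
position: [0.4606, -0.2713, 0.2595]
tcp_rot: [[0.997, 0.078, 0.001], [0.078, -0.997, -0.001], [0.001, 0.001, -1.0]]
force: [-0.2, 0.9, 0.4]
opening: 1.003
grasp_force: 0.0
```

```bash
python3 - <<'E'
from h import *
w=np.load("tray.npy");s=bot.read_state();print(s["joint_positions"].round(1),s["position"])
R,p=tool(w,30,.0125,.06);print("pre",rel(R,p),p)
R,p=tool(w,30,.0125);print("grasp",rel(R,p),p)
E
```

```text
[-42.5  21.4  93.3  -0.   65.2  43.1] [ 0.46062318 -0.27132646  0.25953349]
pre [-1.6   1.44 11.    0.15 29.95 -0.31] [ 0.44587713 -0.28703332  0.14958684]
grasp [ 1.39  1.41 16.19  0.15 29.95 -0.31] [ 0.47577192 -0.28452299  0.09762532]
```

Emit:
{"fn": "apply_moves", "kwargs": {"steps": [[[-1.6,1.4,8,0,30,0,1],[-1.6,1.4,11,0,30,-0.3,1],[-1.6,1.4,11,0,30,-0.3,1],[-1.6,1.4,11,0,30,-0.3,1],[-1.6,1.4,11,0,30,-0.3,1],[-1.6,1.4,11,0,30,-0.3,1]]]}}

```text
time_s: 3.28
position: [0.4452, -0.2823, 0.1494]
tcp_rot: [[0.863, 0.087, 0.497], [0.075, -0.996, 0.044], [0.499, -0.001, -0.866]]
force: [-0.8, -0.3, 0.3]
opening: 1.0
grasp_force: 0.0
```

```bash
python3 - <<'E'
from h import *
w=np.load("tray.npy");s=bot.read_state();print(s["joint_positions"].round(1),s["position"],s["force"])
R,p=tool(w,30,.0125);print("grasp",rel(R,p),p)
T=bot.capture("top");S=bot.capture("side")
cv2.imwrite("pics/pre.png",np.hstack([crop(T,(418,205),90,4),crop(S,(300,125),90,4)]))
E
```

```text
[-60.   28.2 117.4  55.2  33.5 -21.8] [ 0.44518055 -0.28227852  0.14935764] [-0.79521294 -0.26663643  0.3228721 ]
grasp [ 0.04  0.49  5.99 -0.12  0.04  0.14] [ 0.47577192 -0.28452299  0.09762532]
```

View pics/pre.png

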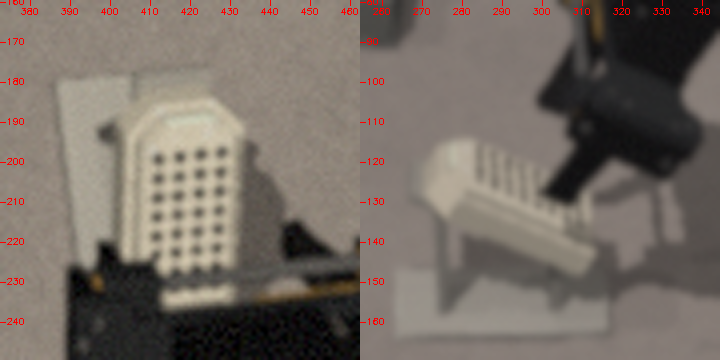

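Emit:
{"fn": "apply_moves", "kwargs": {"steps": [[[0,0.5,0,0,0,0,1],[0,0.5,0,0,0,0,1],[0,0.5,2.5,0,0,0,1],[0,0.5,4,0,0,0,1],[0,0.5,5,0,0,0,1],[0,0.5,5.5,0,0,0,1],[0,0.5,5.8,0,0,0,1],[0,0.5,5.8,0,0,0,1]]]}}

```text
time_s: 4.38
position: [0.475, -0.2864, 0.0995]
tcp_rot: [[0.863, 0.086, 0.498], [0.075, -0.996, 0.042], [0.5, 0.002, -0.866]]
force: [-0.0, -1.0, 0.3]
opening: 1.0
grasp_force: 0.0
```

```bash
python3 - <<'E'
from h import *
w=np.load("tray.npy");s=bot.read_state();print(s["joint_positions"].round(1),s["position"],s["force"])
R,p=tool(w,30,.0125);print("grasp",rel(R,p),p)
E
```

```text
[-56.8  35.5 115.8  64.8  29.1 -29.8] [ 0.47500466 -0.28635896  0.09946422] [-0.03226028 -1.01104615  0.29582172]
grasp [-0.01 -0.18  0.21  0.   -0.01  0.17] [ 0.47577192 -0.28452299  0.09762532]
```

Emit:
{"fn": "apply_moves", "kwargs": {"steps": [[[0,-0.2,0.2,0,0,0,1],[0,-0.2,0.2,0,0,0,1],[0,-0.2,0.2,0,0,0,-1],[0,-0.2,0.2,0,0,0,-1],[0,-0.2,0.2,0,0,0,-1],[0,-0.2,0.2,0,0,0,-1],[0,-0.2,0.2,0,0,0,-1],[0,-0.2,0.2,0,0,0,-1]]]}}

```text
time_s: 5.38
position: [0.4759, -0.2847, 0.0977]
tcp_rot: [[0.863, 0.086, 0.498], [0.075, -0.996, 0.041], [0.5, 0.002, -0.866]]
force: [0.2, -1.5, 0.2]
opening: 0.71
grasp_force: 30.0
```

```bash
python3 - <<'E'
from h import *
w=np.load("tray.npy");b=np.load("base.npy");print(b)
R0,_=tool(w,0,0);print("level",rel(R0,np.array([.46,-.27,.26])))
R,p=tool(b,0,.03+.0125,.09);print("above base",rel(R,p),p)
E
```

```text
[ 0.5901519   0.00229324  0.         -0.22257699]
level [  6.86  -1.57 -14.79   0.09 -30.01   0.15]
above base [ 13.76 -27.61   3.86  -4.51 -29.79  17.3 ] [0.5901519  0.00229324 0.1325    ]
```

Emit:
{"fn": "apply_moves", "kwargs": {"steps": [[[0,0,-2,0,0,0,-1],[0,0,-5,0,0,0,-1],[0,0,-8,0,0,0,-1],[3,0,-12,0,-5,0,-1],[6.9,-1.6,-14.8,0,-12,0,-1],[6.9,-1.6,-14.8,0,-20,0,-1],[6.9,-1.6,-14.8,0,-30,0,-1],[6.9,-1.6,-14.8,0,-30,0,-1],[6.9,-1.6,-14.8,0,-30,0,-1],[6.9,-1.6,-14.8,0,-30,0,-1],[6.9,-1.6,-14.8,0,-30,0,-1]]]}}

```text
time_s: 6.75
position: [0.4592, -0.2692, 0.2598]
tcp_rot: [[0.996, 0.085, -0.001], [0.085, -0.996, -0.0], [-0.001, 0.0, -1.0]]
force: [-0.1, -0.2, -1.6]
opening: 0.709
grasp_force: 30.0
```

```bash
python3 - <<'E'
from h import *
s=bot.read_state();print(s["joint_positions"].round(1),s["position"],s["force"],s["tcp_rot"].round(3))
b=np.load("base.npy")
R,p=tool(b,0,.03+.0125,.08);print("above base",rel(R,p),p)
E
```

```text
[-42.4  21.2  93.6  -0.   65.2  42.7] [ 0.45919578 -0.26916879  0.25979047] [-0.08834332 -0.18146474 -1.61577193] [[ 0.996  0.085 -0.001]
 [ 0.085 -0.996 -0.   ]
 [-0.001  0.    -1.   ]]
above base [ 1.537e+01 -2.593e+01  1.371e+01  1.000e-02  4.000e-02  1.764e+01] [0.5901519  0.00229324 0.1225    ]
```

Emit:
{"fn": "apply_moves", "kwargs": {"steps": [[[4,-6,0,0,0,8,-1],[8,-12,2,0,0,17.6,-1],[12,-18,5,0,0,17.6,-1],[15.4,-24,9,0,0,17.6,-1],[15.4,-25.9,13.7,0,0,17.6,-1],[15.4,-25.9,13.7,0,0,17.6,-1],[15.4,-25.9,13.7,0,0,17.6,-1],[15.4,-25.9,13.7,0,0,17.6,-1]]]}}

```text
time_s: 7.75
position: [0.5917, 0.0007, 0.1236]
tcp_rot: [[0.976, -0.22, 0.001], [-0.22, -0.976, -0.002], [0.002, 0.002, -1.0]]
force: [0.6, -0.3, -0.4]
opening: 0.706
grasp_force: 30.0
```

```bash
python3 - <<'E'
from h import *
s=bot.read_state();print(s["position"],s["force"],s["tcp_rot"].round(3))
b=np.load("base.npy");R,p=tool(b,0,.03+.0125,.08);print("err",rel(R,p))
T=np.mean([bot.capture("top") for _ in range(3)],0).astype(np.uint8);S=np.mean([bot.capture("side") for _ in range(3)],0).astype(np.uint8)
# predicted tray: tool frame centred
y=np.arctan2(s["tcp_rot"][1,0],s["tcp_rot"][0,0]);v=np.r_[s["position"]-[0,0,.0125],y];np.savez("im1.npz",T=T,S=S,v=v)
P=pose(v)
rows=[]
for n,im in(("top",T),("side",S)):
    Q=pts("tray")@P[0].T+P[1];q=proj(n,Q);c=q.mean(0).round().astype(int)
    o=crop(im,c,76,5);o2=o.copy();q=(q-c+38.5)*5
    for j in range(0,18,6): cv2.polylines(o2,[q[j:j+6].round().astype(int)],True,(255,0,0) if j else (0,200,0),1)
    rows.append(np.hstack([o,o2])[:290 if n=="side" else 380])
cv2.imwrite("pics/held.png",cv2.resize(np.vstack([r[:300] for r in rows]),None,fx=1,fy=1))
E
```

```text
[0.59170747 0.00074569 0.12362985] [ 0.59750164 -0.26308522 -0.3723361 ] [[ 0.976 -0.22   0.001]
 [-0.22  -0.976 -0.002]
 [ 0.002  0.002 -1.   ]]
err [-0.19 -0.12  0.11  0.09 -0.1   0.06]
```

View pics/held.png

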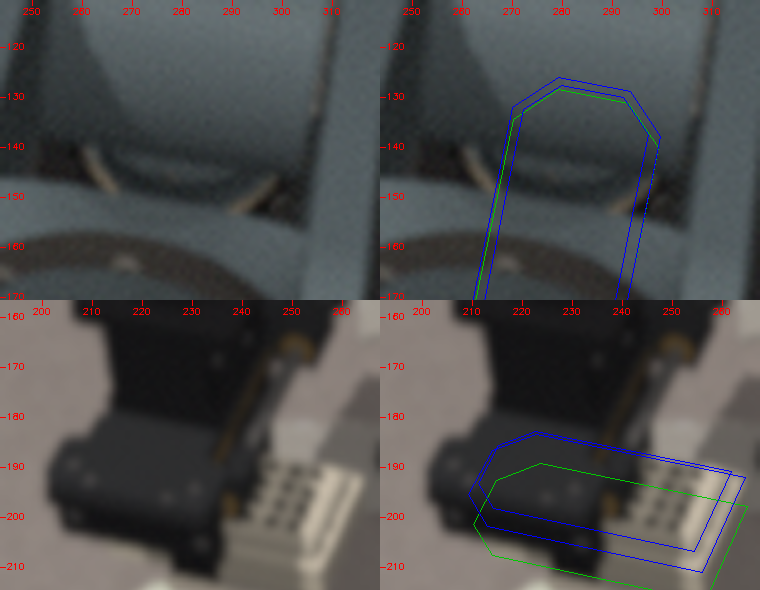

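```bash
cat > seg.py <<'E'
from h import *
def G(im):
    g=cv2.GaussianBlur(cv2.cvtColor(im,cv2.COLOR_BGR2GRAY).astype(np.float32),(0,0),.8);return g
def score(g,v,h,segs):
    # signed contrast across each segment, in side view
    R,t=pose(v);L=outline(h);B=outline(0);N={"L3":L[3],"L4":L[4],"B3":B[3],"B4":B[4],"M3":(L[3]*.45+L[2]*.55)}
    out=[]
    for a,b in segs:
        p=proj("side",np.array([N[a],N[b]])@R.T+t);d=p[1]-p[0];n=np.array([-d[1],d[0]])/np.linalg.norm(d)
        s=p[0]+np.linspace(.1,.9,30)[:,None]*d
        f=lambda q:cv2.remap(g,q[:,0].astype(np.float32),q[:,1].astype(np.float32),cv2.INTER_LINEAR).ravel()
        out.append(abs(np.mean(f(s+n*1.)-f(s-n*1.))))
    return np.array(out)
def sweep(im,v,h):
    g=G(im);r=[]
    for dy in np.radians(np.arange(-6,6.1,1)):
        for dx in np.arange(-.008,.0081,.0005):
            u=np.array(v,float);u[3]+=dy;u[:2]+=dx*np.array([np.cos(v[3]),np.sin(v[3])])
            r.append((dx,np.degrees(dy),*score(g,u,h,[("L3","L4"),("L3","B3"),("B3","B4")])))
    r=np.array(r);sc=r[:,2:];
    for nm,k in (("ledge",sc[:,0]),("all",sc.sum(1))):
        for i in np.argsort(-k)[:4]: print(nm,r[i,:2].round(4),sc[i].round(1))
    z=r[abs(r[:,1])<.1]; print("yaw0 ledge", z[np.argsort(-z[:,2])[:3]].round(4).tolist())
E
python3 - <<'E'
from seg import *
b=np.load("base.npy");print("BASE");sweep(np.load("im0.npz")["S"],b,.03)
z=np.load("im1.npz");print("TRAY");sweep(z["S"],z["v"],.02)
o=np.hstack([crop(z["S"],(255,215),76,5),crop(np.load("im0.npz")["S"],(255,235),76,5)]);cv2.imwrite("pics/cmp.png",o)
E
```

```text
BASE
ledge [-0.001 -1.   ] [35.6 18.3 10.6]
ledge [-5.e-04 -1.e+00] [35.5 18.2  8.5]
ledge [-0.0005  0.    ] [35.4 18.9  8.8]
ledge [-1.e-03 -2.e+00] [35.4 16.4 10.2]
all [-0.0015 -1.    ] [34.8 17.6 12.5]
all [-0.0015  0.    ] [34.5 17.2 12.8]
all [-0.001 -1.   ] [35.6 18.3 10.6]
all [-0.001  0.   ] [35.4 18.  11. ]
yaw0 ledge [[-0.0005, 0.0, 35.4157, 18.8889, 8.8152], [-0.001, 0.0, 35.3882, 18.046, 10.9677], [-0.0015, 0.0, 34.5349, 17.2239, 12.7939]]
TRAY
ledge [-0.001 -1.   ] [41.4 27.3  9. ]
ledge [-0.001  0.   ] [41.4 27.2  8.6]
ledge [-0.001  1.   ] [41.1 26.6  8.4]
ledge [-0.0015  0.    ] [41.1 26.5  7. ]
all [0. 0.] [38.4 28.4 12.6]
all [5.e-04 1.e+00] [35.1 28.9 14.9]
all [0. 1.] [38.2 28.2 12.4]
all [-0.0005  0.    ] [40.5 27.8 10.5]
yaw0 ledge [[-0.001, 0.0, 41.3599, 27.17, 8.6163], [-0.0015, 0.0, 41.1189, 26.5439, 7.0493], [-0.0005, 0.0, 40.4527, 27.8051, 10.4797]]
```

View pics/cmp.png

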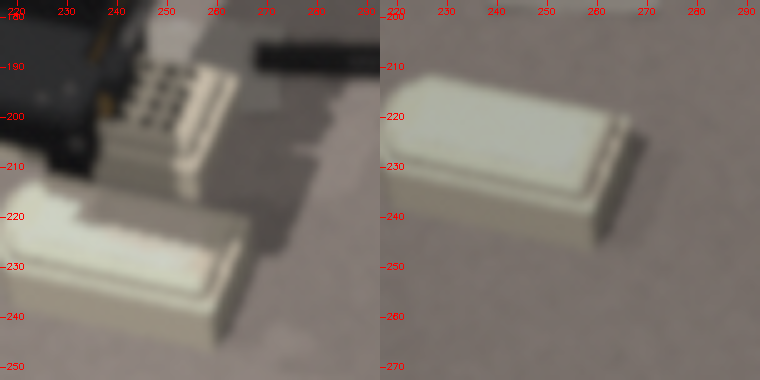

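```bash
python3 - <<'E'
from seg import *
b=np.load("base.npy");z=np.load("im1.npz")
def sw(im,v,h,seg):
    g=G(im);r=[]
    for d in np.arange(-.006,.0061,.0005):
        u=np.array(v,float);u[:2]+=d*np.array([-np.sin(v[3]),np.cos(v[3])]);r.append((d,score(g,u,h,[seg])[0]))
    r=np.array(r);print(r[np.argsort(-r[:,1])[:3]].round(4).tolist())
    R,t=pose(v);print(proj("side",outline(h)[3:5]@R.T+t).round(1).tolist())
sw(np.load("im0.npz")["S"],b,.03,("L3","M3"));sw(z["S"],z["v"],.02,("L3","M3"))
E
```

```text
[[0.0005, 17.0012], [0.0, 16.9552], [0.001, 16.7324]]
[[258.8, 239.9], [266.8, 221.1]]
[[0.002, 9.1924], [0.0025, 9.0565], [0.0015, 8.9191]]
[[255.9, 210.8], [264.5, 191.8]]
```

Emit:
{"fn": "apply_moves", "kwargs": {"steps": [[[-0.2,-0.1,0,0,0,0,-1],[-0.2,-0.1,2,0,0,0,-1],[-0.2,-0.1,4,0,0,0,-1],[-0.2,-0.1,6,0,0,0,-1],[-0.2,-0.1,6.7,0,0,0,-1],[-0.2,-0.1,6.7,0,0,0,-1],[-0.2,-0.1,6.7,0,0,0,-1]]]}}

```text
time_s: 8.93
position: [0.5902, 0.0031, 0.0567]
tcp_rot: [[0.976, -0.219, 0.002], [-0.219, -0.976, -0.002], [0.002, 0.001, -1.0]]
force: [1.1, 0.8, -1.0]
opening: 0.71
grasp_force: 30.0
```

```bash
python3 - <<'E'
from h import *
s=bot.read_state();print(s["position"],s["force"],s["moment"])
b=np.load("base.npy");R,p=tool(b,0,.03+.0125);print("err",rel(R,p))
E
```

```text
[0.59021232 0.00307269 0.05668409] [ 1.07873456  0.75851314 -1.03148427] [-0.06266736  0.13618529  0.03712027]
err [ 0.01  0.08  1.42  0.07 -0.12  0.1 ]
```

Emit:
{"fn": "apply_moves", "kwargs": {"steps": [[[0,0.08,0.2,0.1,-0.1,0.1,-1],[0,0.08,0.4,0.1,-0.1,0.1,-1],[0,0.08,0.5,0.1,-0.1,0.1,-1],[0,0.08,0.5,0.1,-0.1,0.1,-1]]]}}

```text
time_s: 9.43
position: [0.5893, 0.0024, 0.0508]
tcp_rot: [[0.975, -0.221, -0.001], [-0.221, -0.975, 0.001], [-0.002, -0.0, -1.0]]
force: [0.2, 0.7, -2.3]
opening: 0.708
grasp_force: 30.0
```

Emit:
{"fn": "apply_moves", "kwargs": {"steps": [[[0,0,0.15,0,0,0,-1],[0,0,0.3,0,0,0,-1],[0,0,0.4,0,0,0,-1],[0,0,0.4,0,0,0,-1]]]}}

```text
time_s: 9.93
position: [0.5893, 0.0024, 0.0468]
tcp_rot: [[0.975, -0.221, -0.001], [-0.221, -0.975, 0.001], [-0.002, -0.0, -1.0]]
force: [0.4, -0.1, -1.1]
opening: 0.708
grasp_force: 30.0
```

Emit:
{"fn": "apply_moves", "kwargs": {"steps": [[[0,0,0.15,0,0,0,-1],[0,0,0.3,0,0,0,-1],[0,0,0.4,0,0,0,-1],[0,0,0.4,0,0,0,-1]]]}}

```text
time_s: 10.42
position: [0.5896, 0.0024, 0.0457]
tcp_rot: [[0.975, -0.22, -0.0], [-0.22, -0.975, 0.0], [-0.0, -0.0, -1.0]]
force: [-3.7, -0.6, 16.7]
opening: 0.705
grasp_force: 30.0
```

Emit:
{"fn": "apply_moves", "kwargs": {"steps": [[[0,0,0.02,0,0,0,-1],[0,0,0.02,0,0,0,1],[0,0,0.02,0,0,0,1],[0,0,0.02,0,0,0,1],[0,0,-3,0,0,0,1],[0,0,-8,0,0,0,1],[0,0,-12,0,0,0,1],[0,0,-15,0,0,0,1]]]}}

```text
time_s: 11.42
position: [0.59, 0.0022, 0.1945]
tcp_rot: [[0.975, -0.221, 0.0], [-0.221, -0.975, 0.001], [0.0, -0.001, -1.0]]
force: [1.1, -0.7, -0.9]
opening: 0.995
grasp_force: 0.0
```

```bash
python3 - <<'E'
from h import *
s=bot.read_state();print(s["position"],s["force"])
l=np.load("lid.npy");print(l)
R,p=tool(l,0,.013,.1);print("above lid",rel(R,p),p)
E
```

```text
[0.59000293 0.00220083 0.19448704] [ 1.14482052 -0.66232942 -0.94371699]
[0.50269692 0.32681474 0.         1.66446032]
above lid [-1.5680e+01 -2.9730e+01  8.1600e+00 -1.0000e-02 -4.0000e-02 -1.0812e+02] [0.50269692 0.32681474 0.113     ]
```

Emit:
{"fn": "apply_moves", "kwargs": {"steps": [[[-5,-6,0,0,0,-10,1],[-10,-12,0,0,0,-20,1],[-15.7,-18,0,0,0,-30,1],[-15.7,-24,2,0,0,-41,1],[-15.7,-29.7,4,0,0,-52,1],[-15.7,-29.7,5,0,0,-62,1],[-15.7,-29.7,6,0,0,-73,1],[-15.7,-29.7,7,0,0,-83,1],[-15.7,-29.7,8.2,0,0,-94,1],[-15.7,-29.7,8.2,0,0,-108.1,1],[-15.7,-29.7,8.2,0,0,-108.1,1],[-15.7,-29.7,8.2,0,0,-108.1,1],[-15.7,-29.7,8.2,0,0,-108.1,1]]]}}

```text
time_s: 13.05
position: [0.5018, 0.3266, 0.111]
tcp_rot: [[-0.092, 0.996, -0.002], [0.996, 0.092, 0.001], [0.001, -0.001, -1.0]]
force: [0.1, 0.5, 0.0]
opening: 0.998
grasp_force: 0.0
```

```bash
cat > chk.py <<'E'
from seg import *
s=bot.read_state();print(s["position"],s["joint_positions"].round(1))
l=np.load("lid.npy");R,p=tool(l,0,.013);print("lid",rel(R,p))
T=np.mean([bot.capture("top") for _ in range(2)],0).astype(np.uint8);S=np.mean([bot.capture("side") for _ in range(2)],0).astype(np.uint8)
np.savez("im2.npz",T=T,S=S)
b=np.load("base.npy").copy()
# free-z fit of the tray; seated means z=.03
for z0 in(.03,.034):
    v=b.copy();v[2]=z0;w,c=refine(dict(top=T,side=S),"tray",v);print("tray",w.round(4),c)
w,c=refine(dict(top=T,side=S),"tray",np.r_[b[:2],.03,b[3]],0,True);print("fixz",w.round(4),c)
np.save("tray2.npy",w)
rows=[]
for n,im,c in(("top",T,(279,166)),("side",S,(241,222))):
    o=crop(im,c,76,5);o2=o.copy()
    for k,v in(("tray",w),("base",b)):
        P=pose(v);q=(proj(n,pts(k)@P[0].T+P[1])-np.array(c)+38.5)*5
        for j in range(0,24 if k=="tray" else 12,6): cv2.polylines(o2,[q[j:j+6].round().astype(int)],True,(255,0,0) if k=="tray" else (0,200,0),1)
    rows.append(np.hstack([o,o2])[40:340])
cv2.imwrite("pics/seat.png",np.vstack(rows))
E
python3 chk.py
```

```text
[0.50184937 0.32659581 0.11101142] [22.3 37.4 91.8  0.1 50.9 17. ]
lid [ 0.01  0.1   9.8  -0.09 -0.04 -0.08]
tray [ 0.5877  0.0021  0.0373 -0.2176] -151.6000518798828
tray [ 0.5872  0.0021  0.0401 -0.2197] -151.70523071289062
fixz [ 0.5894  0.002   0.03   -0.2225] -150.71710205078125
```

View pics/seat.png

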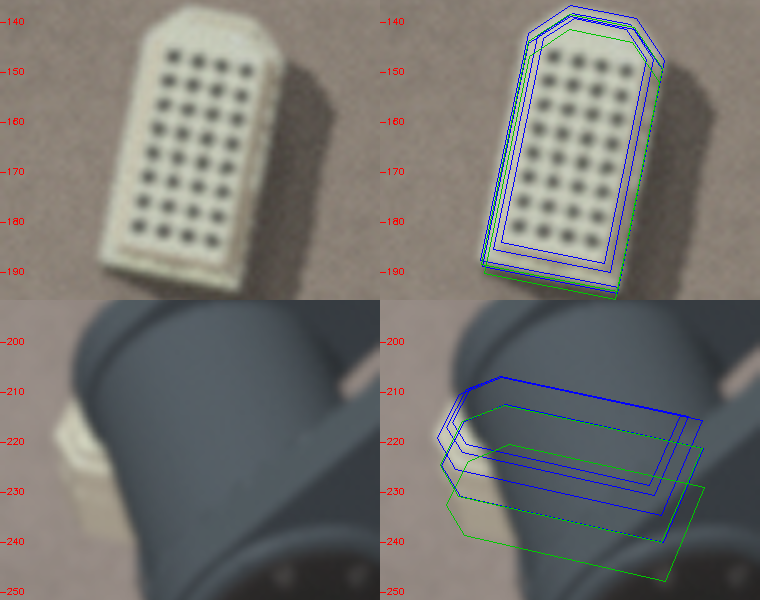

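Emit:
{"fn": "apply_moves", "kwargs": {"steps": [[[0,0.1,4,0,0,0,1],[0,0.1,8,0,0,0,1],[0,0.1,9.3,0,0,0,1],[0,0.1,9.8,0,0,0,1],[0,0.1,9.8,0,0,0,1],[0,0.1,9.8,0,0,0,1],[0,0.1,9.8,0,0,0,-1],[0,0.1,9.8,0,0,0,-1],[0,0.1,9.8,0,0,0,-1],[0,0.1,9.8,0,0,0,-1],[0,0.1,9.8,0,0,0,-1],[0,0.1,9.8,0,0,0,-1]]]}}

```text
time_s: 14.75
position: [0.5028, 0.3269, 0.0134]
tcp_rot: [[-0.093, 0.996, -0.001], [0.996, 0.093, 0.001], [0.001, -0.001, -1.0]]
force: [-0.6, -0.4, 1.5]
opening: 0.71
grasp_force: 30.0
```

```bash
python3 - <<'E'
from h import *
v=np.load("tray2.npy");R,p=tool(v,0,.02+.0134,.09);print("above",rel(R,p),p)
E
```

```text
above [-3.314e+01  5.580e+00 -1.404e+01 -9.000e-02  2.000e-02  1.081e+02] [0.58939661 0.0020435  0.1534    ]
```

Emit:
{"fn": "apply_moves", "kwargs": {"steps": [[[0,0,-4,0,0,0,-1],[0,0,-10,0,0,0,-1],[0,0,-16,0,0,10,-1],[-5,1,-18,0,0,20,-1],[-10,2,-18,0,0,31,-1],[-15,3,-18,0,0,41,-1],[-20,4,-18,0,0,52,-1],[-25,5,-18,0,0,62,-1],[-30,5.6,-18,0,0,73,-1],[-33.1,5.6,-18,0,0,83,-1],[-33.1,5.6,-16,0,0,94,-1],[-33.1,5.6,-14,0,0,104,-1],[-33.1,5.6,-14,0,0,108.1,-1],[-33.1,5.6,-14,0,0,108.1,-1],[-33.1,5.6,-14,0,0,108.1,-1]]]}}

```text
time_s: 16.62
position: [0.5896, 0.0024, 0.1529]
tcp_rot: [[0.976, -0.22, -0.001], [-0.22, -0.976, 0.001], [-0.001, -0.0, -1.0]]
force: [0.0, -0.2, -1.5]
opening: 0.709
grasp_force: 30.0
```

```bash
python3 - <<'E'
from seg import *
s=bot.read_state();print(s["position"],s["force"])
v=np.load("tray2.npy");R,p=tool(v,0,.02+.0134);print("seat",rel(R,p))
S=np.mean([bot.capture("side") for _ in range(3)],0).astype(np.uint8);np.savez("im3.npz",S=S)
b=np.load("base.npy");print("base");sweep(S,b,.03)
y=np.arctan2(s["tcp_rot"][1,0],s["tcp_rot"][0,0]);h=np.r_[s["position"]-[0,0,.0134],y];print("lid held");sweep(S,h,.02)
# tray height: ledge edge at -x end vs z
g=G(S)
for z in np.arange(.026,.045,.001):
    print(round(z,3),score(g,np.r_[v[:2],z,v[3]],.02,[("L3","L4"),("L3","M3")]).round(1),end=" ")
o=np.vstack([crop(S,(250,205),96,6)]);cv2.imwrite("pics/lidhold.png",o)
E
```

```text
[0.58958248 0.0024243  0.1528987 ] [ 0.01769802 -0.23238002 -1.48099022]
seat [ 0.    0.05  8.95 -0.03  0.07  0.06]
base
ledge [0.005 1.   ] [38.5 12.5 11.9]
ledge [0.005 2.   ] [38.5 16.8 11.6]
ledge [0.005 3.   ] [38.4 20.6 11.1]
ledge [0.005 0.   ] [38.2  8.4 12.1]
all [0.005 5.   ] [36.  26.7 10. ]
all [5.5e-03 6.0e+00] [33.9 27.8 10.7]
all [4.5e-03 5.0e+00] [35.9 27.4  8.9]
all [0.0055 5.    ] [35.5 25.3 11.1]
yaw0 ledge [[0.005, 0.0, 38.1507, 8.4033, 12.0523], [0.0055, 0.0, 37.7387, 6.8423, 12.6282], [0.0045, 0.0, 37.6894, 10.2766, 11.5479]]
lid held
ledge [-0.0005  0.    ] [53.3 21.5 12. ]
ledge [-0.001  0.   ] [53.3 23.7 10. ]
ledge [-5.e-04  1.e+00] [53.3 26.6 11.7]
ledge [-0.001  1.   ] [53.2 27.1  9.5]
all [2.5e-03 5.0e+00] [33.5 31.6 33.2]
all [3.e-03 6.e+00] [28.8 32.2 37.1]
all [3.5e-03 6.0e+00] [25.  32.5 40.3]
all [2.5e-03 6.0e+00] [32.7 31.4 33.7]
yaw0 ledge [[-0.0005, 0.0, 53.3198, 21.4756, 12.0002], [-0.001, 0.0, 53.3168, 23.6663, 9.9923], [0.0, 0.0, 52.3387, 19.2709, 14.2301]]
0.026 [35.8 15.9] 0.027 [36.1 17.9] 0.028 [35.9 19.3] 0.029 [35.4 20.1] 0.03 [34.5 20. ] 0.031 [33.2 18.8] 0.032 [31.5 16.9] 0.033 [29.6 14.1] 0.034 [27.4 11. ] 0.035 [25.   7.6] 0.036 [22.4  4.7] 0.037 [19.8  2.3] 0.038 [17.1  0.9] 0.039 [14.5  0.6] 0.04 [11.9  1.3] 0.041 [9.6 2.9] 0.042 [7.4 5.2] 0.043 [5.5 7.6] 0.044 [3.8 9.8]
```

View pics/lidhold.png

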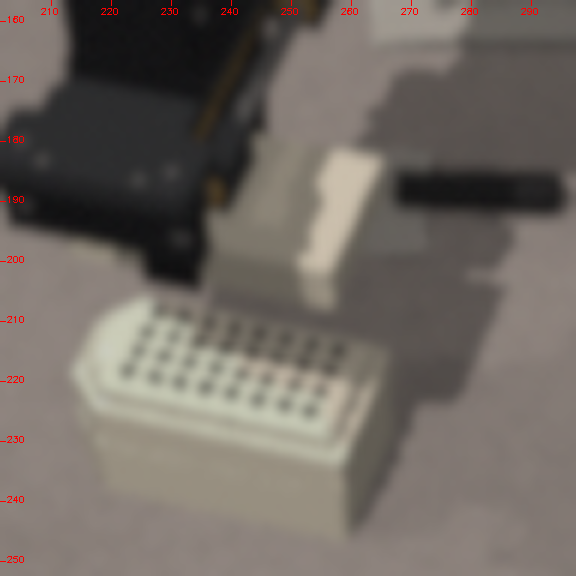

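Emit:
{"fn": "apply_moves", "kwargs": {"steps": [[[0,0.05,3,0,0,0,-1],[0,0.05,6,0,0,0,-1],[0,0.05,7.5,0,0,0,-1],[0,0.05,7.9,0,0,0,-1],[0,0.05,8.1,0,0,0,-1],[0,0.05,8.1,0,0,0,-1],[0,0.05,8.1,0,0,0,-1]]]}}

```text
time_s: 17.65
position: [0.5899, 0.0019, 0.0727]
tcp_rot: [[0.975, -0.221, 0.0], [-0.221, -0.975, 0.0], [0.0, -0.001, -1.0]]
force: [0.2, 1.2, -0.7]
opening: 0.712
grasp_force: 30.0
```

Emit:
{"fn": "apply_moves", "kwargs": {"steps": [[[0,0,0.15,0,0,0,-1],[0,0,0.3,0,0,0,-1],[0,0,0.45,0,0,0,-1],[0,0,0.45,0,0,0,-1]]]}}

```text
time_s: 18.15
position: [0.5892, 0.002, 0.0672]
tcp_rot: [[0.975, -0.221, -0.002], [-0.221, -0.975, 0.001], [-0.002, -0.0, -1.0]]
force: [-0.9, 0.3, -0.9]
opening: 0.71
grasp_force: 30.0
```

Past the bevel without contact; on to the seat.

Emit:
{"fn": "apply_moves", "kwargs": {"steps": [[[0,0,0.15,0,0,0,-1],[0,0,0.3,0,0,0,-1],[0,0,0.5,0,0,0,-1],[0,0,0.5,0,0,0,-1]]]}}

```text
time_s: 18.65
position: [0.5894, 0.002, 0.0634]
tcp_rot: [[0.975, -0.221, -0.001], [-0.221, -0.975, 0.001], [-0.001, -0.0, -1.0]]
force: [-1.7, 0.8, 5.7]
opening: 0.709
grasp_force: 30.0
```

Emit:
{"fn": "apply_moves", "kwargs": {"steps": [[[0,0,0.4,0,0,0,-1],[0,0,0.35,0,0,0,1],[0,0,0.35,0,0,0,1],[0,0,0.35,0,0,0,1],[0,0,-3,0,0,0,1],[0,0,-8,0,0,0,1],[0,0,-12,0,0,0,1],[0,0,-15,0,0,0,1],[0,0,-15,0,0,0,1]]]}}

```text
time_s: 19.77
position: [0.5912, 0.0016, 0.2146]
tcp_rot: [[0.975, -0.221, 0.004], [-0.221, -0.975, -0.0], [0.004, -0.001, -1.0]]
force: [-0.0, 0.1, -0.4]
opening: 1.0
grasp_force: 0.0
```

```bash
python3 - <<'E'
from seg import *
s=bot.read_state();print(s["position"],s["force"],s["opening"])
S=np.mean([bot.capture("side") for _ in range(3)],0).astype(np.uint8)
v=np.load("tray2.npy");g=G(S)
for z in np.arange(.044,.063,.001): print(round(z,3),score(g,np.r_[v[:2],z,v[3]],.02,[("L3","L4"),("L3","M3")]).round(1),end=" ")
# base and bystanders unmoved: change vs first picture
d=cv2.absdiff(cv2.GaussianBlur(S,(0,0),1.5),cv2.GaussianBlur(np.load("im0.npz")["S"],(0,0),1.5)).max(2)
for k,(x,y) in dict(forceps=(260,283),spatula=(280,189),dish=(357,303),base_low=(255,242)).items(): print(k,d[y-12:y+12,x-25:x+25].max())
E
```

```text
[0.59119264 0.00161145 0.21455145] [-0.0402588  0.0599672 -0.432638 ] 1.000113417785777
0.044 [54.4  9.1] 0.045 [55.6 12.3] 0.046 [56.3 15.6] 0.047 [56.5 18.9] 0.048 [56.4 22.1] 0.049 [55.8 24.9] 0.05 [54.8 27.1] 0.051 [53.3 28.7] 0.052 [51.5 29.3] 0.053 [49.4 29. ] 0.054 [46.9 27.8] 0.055 [44.2 26. ] 0.056 [41.3 23.4] 0.057 [38.2 20.5] 0.058 [35.  17.4] 0.059 [31.8 14.3] 0.06 [28.4 11.5] 0.061 [25.3  8.9] 0.062 [22.   6.6] 0.063 [19.   4.8] forceps 18
spatula 35
dish 21
base_low 35
```

```bash
python3 -c "
from rig import bot
print(bot.hand_in())"
```

```text
the job is handed in; nothing more can be done
None
```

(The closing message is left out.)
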